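# Shut the peg tray and lock its clamp

## Task

The aluminium tray drawer on the laundry counter has been left half open. Push the tray fully home, and then turn the red clamp knob on top of the unit clockwise as far as it goes to lock the tray shut. Leave everything else on the counter where it is.

Things in the scene. Friction and masses are not known exactly. Their poses are not given: they have to be found in the camera images.
- unit: Small aluminium drawer unit fixed to the counter: 220 mm deep (its x), 220 mm wide (its y), 120 mm high. Origin on the counter straight below the axis of the clamp knob; its x axis points from its front to its back, z up. The front edge of its top lies at x = -60 mm, the back at x = +160 mm; a 28 mm high white dish is fixed at the back right of the top.
- tray (a joint): How far the tray drawer is out, in m: 0 = fully home, growing as it slides out towards the unit's -x; stop at 0.105. Drag 1.5 N. Its steel front plate (212 mm wide, 8 mm thick, from 8 to 108 mm above the counter) lies against the unit's front edge when home.
- tray_handle (a point): Middle of the tray's black pull bar: a horizontal bar 110 mm long along the unit's y, about 10 mm thick, 85 mm above the counter, its centre 35 mm in front of the tray's front plate, joined to the plate near both ends. It moves with the tray; with the tray home it is 103 mm in front (unit -x) of the knob's axis.
- clamp (a joint): Angle of the red clamp knob in rad, growing clockwise seen from above: 0 = loose, 1.43 = stop, fully locked. It turns with 0.12 N m of drag. Its pin under the top swings in front of a keeper on the tray, so while the tray is still out the knob is blocked at about 0.65.
- clamp_grip (a point): Grip point of the red clamp knob, on its axis, 153 mm above the counter. The grip is an upright bar 64 mm long, 18 mm wide, from 130 to 166 mm above the counter, on a black 68 mm disc. At angle 0 the bar lies along the unit's x, its white-marked end to the front at a white dot; locked, the white end is at the orange dot (unit +y). Site x axis: along the bar, white end at -x.
- rack: Bystander, fixed: clear acrylic rack, 150 x 150 mm, 62 mm high, with two slotted combs that carry the four steel skewer pegs. Origin at the centre of its underside.
- green_peg: Bystander: green plastic peg lying down, 178 mm long (its x), 14 mm high, with a 50 mm wide head. Origin under its middle.
- mallet_head: Bystander: black hard-silicone mallet head standing on end, 66 mm diameter, 95 mm high. Origin at the centre of its underside.
- detergent: Bystander: blue detergent bottle, 70 mm diameter, 170 mm high, standing. Origin at the centre of its underside.
- skewer0: Bystander: silver steel skewer peg, 6 mm thick, 183 mm long, lying in the rack's slots 43 mm above the counter with its bent end hanging down. Origin on its shaft near the middle, x along the shaft.
- skewer1: Bystander: silver steel skewer peg, 6 mm thick, 183 mm long, lying in the rack's slots 43 mm above the counter with its bent end hanging down. Origin on its shaft near the middle, x along the shaft.
- skewer2: Bystander: silver steel skewer peg, 6 mm thick, 183 mm long, lying in the rack's slots 43 mm above the counter with its bent end hanging down. Origin on its shaft near the middle, x along the shaft.
- skewer3: Bystander: silver steel skewer peg, 6 mm thick, 183 mm long, lying in the rack's slots 43 mm above the counter with its bent end hanging down. Origin on its shaft near the middle, x along the shaft.

How it is judged:
On the way:
1. the tray is pushed home (within 12 mm) while the clamp knob is still loose (below 0.7 rad) (value of joint tray below 0.012 m and value of joint clamp below 0.7 rad), for 0.2 s.
At the end, for the whole second after the job is handed in: The tray is home (out by less than 8 mm) and the clamp knob is locked (turned to more than 1.2 rad of its 1.43), both at rest (value of joint tray below 0.008 m and value of joint clamp above 1.2 rad and velocity of joint tray between -0.01 and 0.01 m/s and velocity of joint clamp between -0.1 and 0.1 rad/s); the robot touches nothing.
It fails at once if a steel skewer peg is moved by more than 30 mm (distance of any of skewer0, skewer1, skewer2, skewer3 from where it was at the start of the episode above 0.03 m).
It fails at once if the green peg, the mallet head or the detergent bottle is moved by more than 30 mm (distance of any of green_peg, mallet_head, detergent from where it was at the start of the episode above 0.03 m).
It also fails if it takes over 45 s, if anything falls off the work surface, if the arm or the gripper's body presses on something with over 40 N, if the wrist force passes 120 N, or if a joint passes its speed limit or range.

## Robot

A 6-joint arm with a two-finger parallel gripper is mounted at the origin on the work surface. World frame = base frame: x ahead of the robot, y to its left, z up, the work surface at z = 0. Lengths are in m, angles in rad, forces in N, time in s.
With the tool pointing down it reaches from about 0.325 to 0.75 m from the base axis. Payload 7.6 kg.
Tool frame: the origin (TCP) lies midway between the tips of the shut fingers; the grasp point (between the pads) lies tcp_to_grasp behind it (tcp_to_grasp is the distance from the TCP to the grasp point, in m); z points along the fingers, y is the direction in which the jaws open and shut (so a half turn about z gives the same grasp; the last joint's range is limited). The gripper opens to 85 mm and grips with 20 to 120 N. Pads are 22 mm wide; open, the fingers measure 114 mm over their backs; the gripper's body (76 mm by 85 mm) begins 54 mm behind the grasp point. The pads swing forward as they close: fully open they stand 13 mm farther back than shut.
Start: joints at [-1.178, 0.052, 1.401, -0, 1.689, -0.07], TCP at [0.234, -0.47, 0.231] pointing down, gripper open.
Joint ranges: [-2.9, 2.9], [-0.91, 2.17], [0.12, 2.37], [-1.06, 4.2], [0.26, 2.73], [-2.93, 2.93]. Speed limits (rad/s): [2.57, 2.57, 3.01, 3.14, 3.14, 3.14].

## Interface

Orientations are given as a unit quaternion [x, y, z, w].
In Python, from cell import observe, get_image, finish_job, tcp_to_grasp gives the robot as it stands.
- The arm moves only by the tool move_arm, never from a script. Its arguments are lists of equal length, an entry for each row: "linear": the shift along the tool's x, y, z in cm, a list of three; "turn": the turn, a rotation vector about the tool's x, y, z in degrees, a list of three; "grip": the opening, from 0 (shut) to 1 (fully open). In form: {"linear": [[tx, ty, tz], ...], "turn": [[ax, ay, az], ...], "grip": [grip, ...]}. A call has 1 to 20 rows; each row is the pose to reach, as a shift and turn from the pose commanded when the call began, along the tool's axes at that moment; what a row does not reach only later rows make up. A row lasts 1/10 s, in which the tool goes at most 50 mm and 8.59 degrees, less where a joint would pass 70% of its speed; a pose out of reach is approached as far as the arm can. A call with a gripper value outside its range is refused whole. The fingers move at their own pace and stop on an object; "squeeze" is the grip in N (left out, the last holds). Time passes only in rows, so rows that repeat a pose let the fingers close. It gives the time, the measured TCP pose, the force and the opening at its end, in the units of the state.
- observe(): the state, without advancing time (a new reading comes with each control period).
- get_image(name): name is "scene" or "top" or "wrist"; returns a dict with "color" (420x560x3 uint8, blue, green, red), "vfov" (degrees; the focal length in pixels is half the picture's height over the tangent of half this angle, whatever the lens; pixels are square), "cx", "cy" (the principal point, pixels), "dist_coeffs" ([k1, k2, p1, p2, k3] as OpenCV has them; the pictures are not rectified), "rvec" (rotation vector, rad) and "tvec" (3), from world to camera coordinates, as OpenCV has them. Camera axes: x right, y down, z forward; pixel columns grow to the right and rows downward; lengths in m; the calibration is good to about 2 mm. A picture is of the moment at which its call begins. There is no depth.
- finish_job(): hands the job in, once; it reports no verdict.
The state is a dict: "clock": time; "joint_pos": joint angles; "dq": joint speeds; "effort": joint torques, N m; "tcp_pos": TCP position; "ee_rot": TCP orientation; "force": force on the tool from outside, world axes, zero at the start; "ft_torque": the same for the moment, N m; "opening": finger opening in m.
Only numpy, scipy, OpenCV 4.12 (cv2) and the standard library are available. Lean on these libraries where they do the work, as an engineer would, in place of code of your own. Each camera call takes 0.05 s, during which the arm holds its last target. There are 200 camera calls.

## Working session

There is one attempt and no reset: what is moved stays moved. The work goes in short steps, Python scripts to look and compute and a tool call to move; the robot and the scene stay as the last step left them, time stands still between calls to the robot, and variables do not carry over. Pictures are saved under pics/ and viewed, about 8 in all and at most 12, crops included, and the job is handed in when it is done.

Besides the shell and the picture viewer there is one more tool, called after "Emit:" as name(argument=value, ...) on one line, values as JSON. move_arm: Moves the arm, as the interface text tells. Its arguments: {"type":"object","properties":{"linear":{"type":"array","items":{"type":"array","items":{"type":"number"}}},"turn":{"type":"array","items":{"type":"array","items":{"type":"number"}}},"grip":{"type":"array","items":{"type":"number"}},"squeeze":{"type":"number"}},"required":["linear","turn","grip"]}

```bash
mkdir -p pics
cat > h.py <<'E'
import numpy as np, cv2
from cell import observe, get_image, finish_job, tcp_to_grasp
def K(im):
    f=im["color"].shape[0]/2/np.tan(np.radians(im["vfov"])/2)
    return np.array([[f,0,im["cx"]],[0,f,im["cy"]],[0,0,1]])
def plane(im,uv,z):
    R=cv2.Rodrigues(np.array(im["rvec"],float))[0];t=np.array(im["tvec"],float)
    n=cv2.undistortPoints(np.array(uv,float).reshape(-1,1,2),K(im),np.array(im["dist_coeffs"],float))[:,0]
    d=np.c_[n,np.ones(len(n))]@R; c=-R.T@t
    return c+d*((z-c[2])/d[:,2])[:,None]
def proj(im,P):
    return cv2.projectPoints(np.array(P,float).reshape(-1,1,3),np.array(im["rvec"],float),np.array(im["tvec"],float),K(im),np.array(im["dist_coeffs"],float))[0][:,0]
E
python3 - <<'E'
from h import *
print(observe(),tcp_to_grasp)
for n in("scene","top"):
    im=get_image(n);cv2.imwrite(f"pics/{n}0.png",im["color"])
    np.save(f"pics/{n}0.npy",im,allow_pickle=True)
E
```

```text
{'clock': 0.0, 'joint_pos': array([-1.17832133e+00,  5.28217710e-02,  1.40174975e+00,  2.14897605e-05,
        1.68860061e+00, -7.02778614e-02]), 'dq': array([-9.13056588e-05,  3.72182825e-04, -6.27236687e-04,  3.35157734e-04,
        2.58639325e-04, -7.94160589e-04]), 'effort': array([-9.47037952e-04, -3.81657565e+01, -3.60193205e+01, -1.57675427e-04,
        6.02289118e-03,  4.45551478e-06]), 'tcp_pos': array([ 0.23428489, -0.46948026,  0.23046765]), 'ee_rot': array([ 9.73351087e-01,  2.29318640e-01, -1.16143033e-04, -7.81225121e-04]), 'force': array([ 0.48622011,  0.27455635, -0.21198789]), 'ft_torque': array([-0.04086566,  0.0247124 ,  0.03386866]), 'opening': 0.0855979798820196} 0.0187
```

View pics/scene0.png

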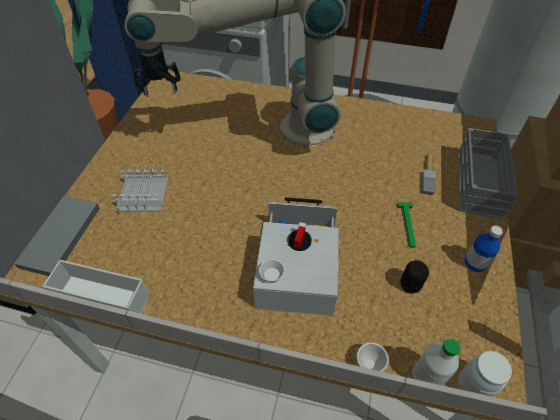

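View pics/top0.png

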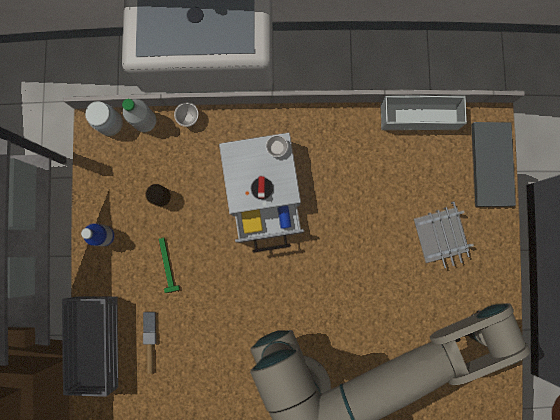

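The scene view shows the unit with its knob at (299,237) and the handle at (303,201). In the top view the knob is at (261,187), the orange dot at (247,193), the handle bar at about (271,247), and the space around them is clear.

Run:
```python
from h import *
for n in("top","scene"):
    im=np.load(f"pics/{n}0.npy",allow_pickle=True).item();c=im["color"].astype(int)
    b,g,r=c[...,0],c[...,1],c[...,2]
    m=((r>110)&(g<60)&(b<60)).astype(np.uint8)
    if n=="top": m[:,:200]=0;m[:,330:]=0
    m[:150]=0;m[300:]=0
    k,l,s,ce=cv2.connectedComponentsWithStats(m); i=1+np.argmax(s[1:,4]);print(n,s[i],ce[i])
    uv=np.argwhere(l==i)[:,::-1];(rc,sz,a)=cv2.minAreaRect(uv.astype(np.float32));print(rc,sz,a,plane(im,[ce[i],rc],.166))
im=np.load("pics/top0.npy",allow_pickle=True).item()
P=plane(im,[(220,144),(290,134),(300,205),(231,214)],.12);print("corners rough",P)
print("handle",plane(im,[(253,250),(290,247)],.085))
big=np.hstack([cv2.resize(im["color"][125:265,205:315],None,fx=4,fy=4,interpolation=cv2.INTER_CUBIC)])
s=np.load("pics/scene0.npy",allow_pickle=True).item()["color"][190:320,250:345]
s=cv2.resize(s,None,fx=3.6,fy=4,interpolation=cv2.INTER_CUBIC);s=cv2.copyMakeBorder(s,0,560-s.shape[0],0,0,0)
cv2.imwrite("pics/crop0.png",np.hstack([big,s]))
```

```text
top [258 176   6  16  81] [260.81481481 184.20987654]
(260.5, 183.5) (15.0, 5.0) 90.0 [[0.63739926 0.10453    0.166     ]
 [0.63953951 0.10544343 0.166     ]]
scene [295 226  10  16 100] [299.53 233.62]
(299.5, 233.50001525878906) (6.609001159667969, 15.037873268127441) 16.699243545532227 [[0.64276587 0.10417411 0.166     ]
 [0.64238946 0.10400944 0.166     ]]
corners rough [[ 0.77079822  0.23130039  0.12      ]
 [ 0.79830353  0.01496286  0.12      ]
 [ 0.57805786 -0.01216383  0.12      ]
 [ 0.55358621  0.19855437  0.12      ]]
handle [[0.44348653 0.13460365 0.085     ]
 [0.45126001 0.01982183 0.085     ]]
```

View pics/crop0.png

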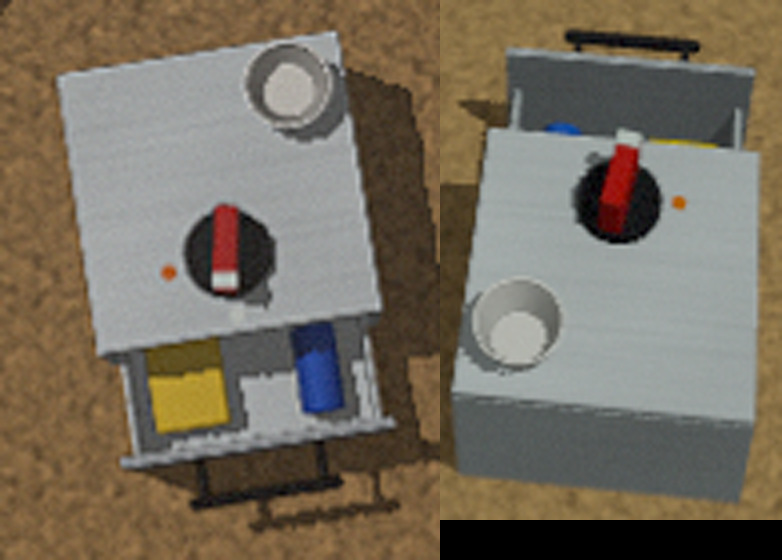

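Run:
```python
from h import *
im=np.load("pics/top0.npy",allow_pickle=True).item()
f=lambda l:np.array(l)/4+[205,125]-.375
C=plane(im,f([(59,76),(337,32),(381,310),(103,354)]),.12)
print(C,[np.linalg.norm(C[i]-C[i-1]) for i in range(4)])
ex=(C[0]+C[1]-C[2]-C[3])[:2];ex/=np.linalg.norm(ex);ey=np.array([-ex[1],ex[0]])
yaw=np.arctan2(ex[1],ex[0]);o=C.mean(0)[:2]-.05*ex;print("yaw",np.degrees(yaw),"origin",o)
k=plane(im,f([(225,248),(226,205),(225,290)]),.166);print("knob",k)
H=plane(im,f([(193,505),(342,481)]),.085);print("handle",H,np.linalg.norm(H[0]-H[1]));h=H.mean(0)[:2]-o
print("handle unit",h@ex,h@ey,"open",-.103-h@ex)
o=observe()
from scipy.spatial.transform import Rotation as R
print(R.from_quat(o["ee_rot"]).as_matrix().round(3))
```

```text
[[ 0.77201445  0.23323484  0.12      ]
 [ 0.80267712  0.01836251  0.12      ]
 [ 0.58685942 -0.01192424  0.12      ]
 [ 0.5562915   0.20044687  0.12      ]] [np.float64(0.21820046560075398), np.float64(0.21704911964249307), np.float64(0.21793247953453682), np.float64(0.21455974700326805)]
yaw 8.315567553373505 origin [0.6299863  0.10279874]
knob [[0.6301686  0.10442845 0.166     ]
 [0.66237415 0.10334131 0.166     ]
 [0.59880928 0.1047673  0.166     ]]
handle [[0.44078081 0.13502139 0.085     ]
 [0.45783452 0.01934065 0.085     ]] 0.11693101752249521
handle unit -0.18248403898729662 0.0007822638602377578 open 0.07948403898729663
[[ 0.895  0.446 -0.001]
 [ 0.446 -0.895  0.001]
 [ 0.    -0.001 -1.   ]]
```

Emit:
move_arm(linear=[[39.2,-40.7,0],[39.2,-40.7,0],[39.2,-40.7,0],[39.2,-40.7,0],[39.2,-40.7,0],[39.2,-40.7,0],[39.2,-40.7,0],[39.2,-40.7,0],[39.2,-40.7,0],[39.2,-40.7,0],[39.2,-40.7,0],[39.2,-40.7,0],[39.2,-40.7,0],[39.2,-40.7,0],[39.2,-40.7,0],[39.2,-40.7,0],[39.2,-40.7,0],[39.2,-40.7,0],[39.2,-40.7,0],[39.2,-40.7,0]], turn=[[0,0,-162],[0,0,-162],[0,0,-162],[0,0,-162],[0,0,-162],[0,0,-162],[0,0,-162],[0,0,-162],[0,0,-162],[0,0,-162],[0,0,-162],[0,0,-162],[0,0,-162],[0,0,-162],[0,0,-162],[0,0,-162],[0,0,-162],[0,0,-162],[0,0,-162],[0,0,-162]], grip=[0,0,0,0,0,0,0,0,0,0,0,0,0,0,0,0,0,0,0,0])

```text
clock: 2.1
tcp_pos: [0.4033, 0.0694, 0.2309]
ee_rot: [-0.075, 0.997, -0.0, -0.0]
force: [-0.4, -0.3, 0.2]
opening: 0.0003
```

Emit:
move_arm(linear=[[0,0,4],[0,0,8],[0,0,12],[0,0,16.5],[0,0,16.5],[0,0,16.5]], turn=[[0,0,0],[0,0,0],[0,0,0],[0,0,0],[0,0,0],[0,0,0]], grip=[0,0,0,0,0,0])

```text
clock: 2.7
tcp_pos: [0.4035, 0.0694, 0.067]
ee_rot: [-0.073, 0.997, -0.0, -0.0]
force: [0.8, -0.8, 0.4]
opening: 0.0002
```

Run:
```python
from h import *
print(observe()["tcp_pos"],observe()["force"])
a=get_image("top")["color"][125:325,180:340];b=get_image("wrist")["color"]
cv2.imwrite("pics/p1.png",np.hstack([cv2.resize(a,None,fx=2.1,fy=2.1),cv2.resize(b,(448,420)) ]))
```

```text
[0.40346091 0.06941464 0.06699905] [ 0.8367796  -0.78282072  0.40314021]
```

View pics/p1.png

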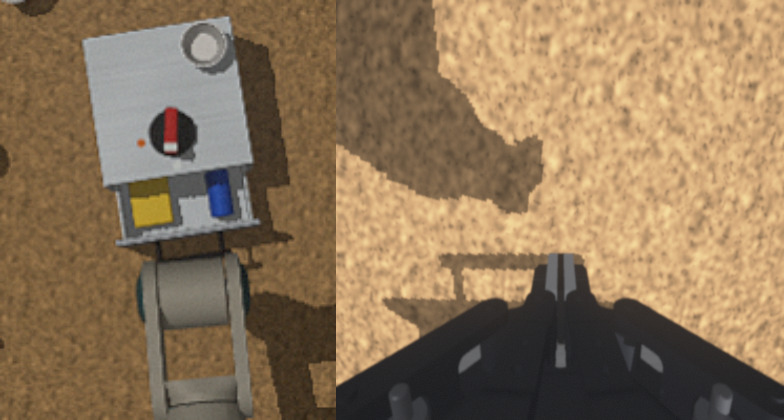

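The tray has not moved and the fingers are in front of the bar, whose mounts are at (188,240) and (220,238). Pushing along tool -x.

Emit:
move_arm(linear=[[-1,0,0],[-2,0,0],[-2.5,0,0],[-3,0,0],[-3.5,0,0],[-4,0,0],[-4.5,0,0],[-5,0,0],[-5.5,0,0],[-6,0,0],[-6.5,0,0],[-7,0,0],[-7.5,0,0],[-8,0,0],[-8.5,0,0],[-9,0,0],[-9.4,0,0],[-9.8,0,0],[-10,0,0],[-10,0,0]], turn=[[0,0,0],[0,0,0],[0,0,0],[0,0,0],[0,0,0],[0,0,0],[0,0,0],[0,0,0],[0,0,0],[0,0,0],[0,0,0],[0,0,0],[0,0,0],[0,0,0],[0,0,0],[0,0,0],[0,0,0],[0,0,0],[0,0,0],[0,0,0]], grip=[0,0,0,0,0,0,0,0,0,0,0,0,0,0,0,0,0,0,0,0])

```text
clock: 4.8
tcp_pos: [0.5028, 0.0844, 0.0663]
ee_rot: [-0.074, 0.997, 0.0, 0.0]
force: [0.1, 1.0, -0.0]
opening: 0.0002
```

Emit:
move_arm(linear=[[-0.2,0,0],[-0.4,0,0],[-0.6,0,0],[-0.8,0,0],[-0.8,0,0]], turn=[[0,0,0],[0,0,0],[0,0,0],[0,0,0],[0,0,0]], grip=[0,0,0,0,0])

```text
clock: 5.3
tcp_pos: [0.5106, 0.0855, 0.0663]
ee_rot: [-0.074, 0.997, 0.0, 0.0]
force: [-0.2, 0.5, -0.2]
opening: 0.0
```

Run:
```python
from h import *
print(observe()["tcp_pos"],observe()["force"])
a=get_image("top")["color"][125:265,190:330];b=get_image("scene")["color"][150:325,230:370]
cv2.imwrite("pics/p2.png",np.hstack([cv2.resize(a,(400,400),interpolation=2),cv2.resize(b,(320,400),interpolation=2) ]))
```

```text
[0.51060933 0.08548027 0.06629809] [-0.20637413  0.54534872 -0.18332825]
```

View pics/p2.png

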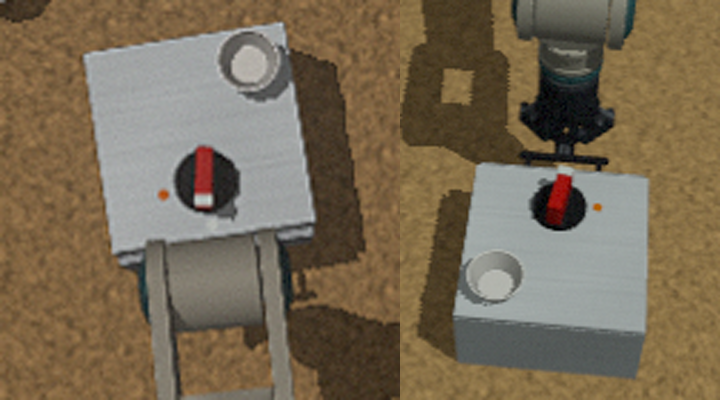

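The tray is almost home: a thin plate edge still shows at about (130,258). Next I press in small steps until the force rises.

Emit:
move_arm(linear=[[-0.15,0,0],[-0.3,0,0],[-0.3,0,0]], turn=[[0,0,0],[0,0,0],[0,0,0]], grip=[0,0,0])

```text
clock: 5.7
tcp_pos: [0.5135, 0.0858, 0.0663]
ee_rot: [-0.074, 0.997, -0.0, 0.0]
force: [-1.3, -1.0, 0.3]
opening: -0.0001
```

Emit:
move_arm(linear=[[-0.1,0,0],[-0.2,0,0],[-0.2,0,0]], turn=[[0,0,0],[0,0,0],[0,0,0]], grip=[0,0,0])

```text
clock: 6.0
tcp_pos: [0.5153, 0.0861, 0.0663]
ee_rot: [-0.074, 0.997, -0.0, -0.0]
force: [-1.1, -0.7, 0.6]
opening: 0.0001
```

Emit:
move_arm(linear=[[-0.15,0,0],[-0.3,0,0],[-0.3,0,0]], turn=[[0,0,0],[0,0,0],[0,0,0]], grip=[0,0,0])

```text
clock: 6.3
tcp_pos: [0.5156, 0.0862, 0.0662]
ee_rot: [-0.074, 0.997, -0.0, -0.004]
force: [-18.5, -2.9, 11.6]
opening: 0.0002
```

Contact with the stop shows at 18 N, with the TCP where I expected it. Now backing off, lifting, and moving over the knob aligned with the bar.

Emit:
move_arm(linear=[[2,0,0],[4,0,0],[4,0,-5],[4,0,-10],[4,0,-14.5],[0,0,-14.5],[-4,0,-14.5],[-8,0,-14.5],[-11.3,0,-14.5],[-11.3,0,-14.5],[-11.3,0,-14.5],[-11.3,0,-14.5]], turn=[[0,0,0],[0,0,0],[0,0,0],[0,0,0],[0,0,0],[0,0,5],[0,0,9.8],[0,0,9.8],[0,0,9.8],[0,0,9.8],[0,0,9.8],[0,0,9.8]], grip=[0,0,0,0,0,0.6,0.6,0.6,0.6,0.6,0.6,0.6])

```text
clock: 7.5
tcp_pos: [0.6295, 0.1033, 0.2119]
ee_rot: [0.011, 1.0, 0.0, 0.0]
force: [-0.6, -0.4, 1.0]
opening: 0.0509
```

Run:
```python
from h import *
o=observe();print(o["tcp_pos"],o["ee_rot"],o["force"],o["opening"],o["joint_pos"])
b=get_image("wrist")
for i in (b,get_image("scene")):
    c=i["color"].astype(int);m=((c[...,2]>100)&(c[...,1]<60)&(c[...,0]<60)).astype(np.uint8)
    k,l,s,ce=cv2.connectedComponentsWithStats(m);j=1+np.argmax(s[1:,4]);print(s[j],ce[j])
    if i is b:
        r=cv2.minAreaRect(np.argwhere(l==j)[:,::-1].astype(np.float32));q=plane(i,cv2.boxPoints(r),.166);print(q)
        print("tcp proj",proj(i,[o["tcp_pos"]]))
a=get_image("top")["color"][125:265,190:330]
cv2.imwrite("pics/p3.png",np.hstack([cv2.resize(a,(350,420),interpolation=2),b["color"][:, 55:505]]))
np.save("pics/w3.npy",b,allow_pickle=True)
```

```text
[0.62950131 0.10331892 0.21187827] [1.11654886e-02 9.99937584e-01 2.30251179e-05 3.99768763e-04] [-0.61249799 -0.36621714  1.02796553] 0.05088456512807495 [ 1.04822198e-01  3.79962237e-01  1.06256533e+00 -4.71707817e-05
  1.69826559e+00 -1.44364870e+00]
[266 216  31  51 668] [278.51047904 228.34281437]
[[0.61552832 0.09646567 0.166     ]
 [0.61590334 0.11363574 0.166     ]
 [0.64691014 0.11334997 0.166     ]
 [0.64651569 0.09544087 0.166     ]]
tcp proj [[278.0835902 272.465481 ]]
[295 229  10  13  86] [299.30232558 235.10465116]
```

View pics/p3.png

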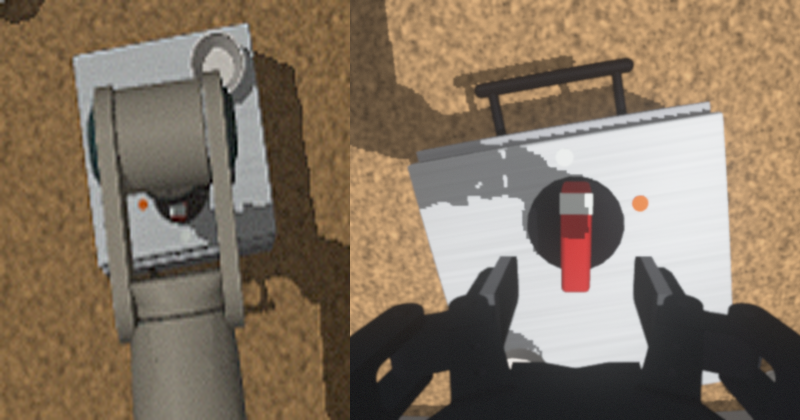

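Run:
```python
from h import *
b=np.load("pics/w3.npy",allow_pickle=True).item();x=-350+55
print(plane(b,[(577+x,193),(576+x,292),(577+x,180)],.166), plane(b,[(528+x,223),(624+x,223),(576+x,176),(576+x,270)],.13), plane(b,[(640+x,203),(564+x,157)],.12))
print(-cv2.Rodrigues(b["rvec"])[0].T@b["tvec"])
```

```text
[[0.60230333 0.10589643 0.166     ]
 [0.66396073 0.10403063 0.166     ]
 [0.59491947 0.10604732 0.166     ]] [[0.63005826 0.07189631 0.13      ]
 [0.6314984  0.13775735 0.13      ]
 [0.59834279 0.10550748 0.13      ]
 [0.66578505 0.104081   0.13      ]] [[0.62004673 0.15028493 0.12      ]
 [0.58669748 0.09760475 0.12      ]]
[0.56286892 0.10569926 0.35485962]
```

The axis measures (0.632, 0.105), so I correct by 2 mm, descend and grip.

Emit:
move_arm(linear=[[-0.2,0.1,2],[-0.2,0.1,4],[-0.2,0.1,6],[-0.2,0.1,7.4],[-0.2,0.1,7.4],[-0.2,0.1,7.4],[-0.2,0.1,7.4],[-0.2,0.1,7.4],[-0.2,0.1,7.4],[-0.2,0.1,7.4]], turn=[[0,0,0],[0,0,0],[0,0,0],[0,0,0],[0,0,0],[0,0,0],[0,0,0],[0,0,0],[0,0,0],[0,0,0]], grip=[0.6,0.6,0.6,0.6,0.6,0,0,0,0,0], squeeze=40)

```text
clock: 8.65
tcp_pos: [0.6326, 0.1034, 0.1393]
ee_rot: [0.012, 1.0, -0.001, 0.001]
force: [-2.8, -5.6, 5.6]
opening: 0.0173
```

The fingers stopped on the bar at 17 mm. Turning clockwise.

Emit:
move_arm(linear=[[0,0,0],[0,0,0],[0,0,0],[0,0,0],[0,0,0],[0,0,0],[0,0,0],[0,0,0],[0,0,0],[0,0,0],[0,0,0],[0,0,0],[0,0,0]], turn=[[0,0,5],[0,0,10],[0,0,15],[0,0,20],[0,0,25],[0,0,30],[0,0,35],[0,0,40],[0,0,45],[0,0,50],[0,0,55],[0,0,60],[0,0,60]], grip=[0,0,0,0,0,0,0,0,0,0,0,0,0])

```text
clock: 9.95
tcp_pos: [0.6331, 0.1041, 0.1393]
ee_rot: [0.51, 0.86, 0.001, 0.002]
force: [1.5, -2.3, 6.5]
opening: 0.0171
```

```bash
python3 -c "
from h import *
o=observe();print(o['tcp_pos'],o['ee_rot'],o['force'],o['ft_torque'],o['opening'])"
```

```text
[0.63312094 0.10408942 0.13930506] [0.51016552 0.86007361 0.00104104 0.0018558 ] [ 1.52910581 -2.33484609  6.47589263] [-0.41223756 -0.25571678 -0.09932962] 0.017112667344200614
```

Turning freely with low forces. About 12° should be left, so I go on in small steps to the stop.

Emit:
move_arm(linear=[[0,0,0],[0,0,0],[0,0,0],[0,0,0],[0,0,0]], turn=[[0,0,3],[0,0,6],[0,0,9],[0,0,12],[0,0,12]], grip=[0,0,0,0,0])

```text
clock: 10.45
tcp_pos: [0.6333, 0.1041, 0.1393]
ee_rot: [0.597, 0.803, 0.001, 0.002]
force: [2.6, -1.6, 6.0]
opening: 0.0173
```

```bash
python3 -c "
from h import *
o=observe();print(o['tcp_pos'],o['ee_rot'],o['force'],o['ft_torque'],o['opening'])"
```

```text
[0.63326843 0.10414056 0.13926291] [0.59655338 0.80257    0.00139021 0.00187728] [ 2.61118255 -1.63602961  6.01126779] [-0.42843743 -0.45234738 -0.10641528] 0.01730319958157756
```

Emit:
move_arm(linear=[[0,0,0],[0,0,0],[0,0,0]], turn=[[0,0,2],[0,0,4],[0,0,4]], grip=[0,0,0])

```text
clock: 10.75
tcp_pos: [0.6332, 0.1043, 0.1394]
ee_rot: [0.623, 0.782, 0.001, 0.002]
force: [2.8, -2.2, 5.7]
opening: 0.0175
```

```bash
python3 -c "
from h import *
o=observe();print(o['tcp_pos'],o['ee_rot'],o['force'],o['ft_torque'],o['opening'])"
```

```text
[0.63322741 0.10429817 0.13935489] [0.62278305 0.782391   0.00132748 0.00195838] [ 2.75114719 -2.2107681   5.71639687] [-0.56831222 -0.38691498  1.58066921] 0.017537654952282284
```

The z torque rose from 0.1 to 1.6 N m, so the knob is at its stop. Opening and lifting clear, then checking.

Emit:
move_arm(linear=[[0,0,0],[0,0,0],[0,0,0],[0,0,0],[0,0,-3],[0,0,-7],[0,0,-11],[0,0,-15],[8,8,-18],[12,12,-18],[16,16,-18],[16,16,-18],[16,16,-18],[16,16,-18]], turn=[[0,0,-3],[0,0,-3],[0,0,-3],[0,0,-3],[0,0,-3],[0,0,-3],[0,0,-3],[0,0,-3],[0,0,-3],[0,0,-3],[0,0,-3],[0,0,-3],[0,0,-3],[0,0,-3]], grip=[0,0.6,0.6,0.6,0.6,0.6,0.6,0.6,0.6,0.6,0.6,0.6,0.6,0.6])

```text
clock: 12.15
tcp_pos: [0.7168, 0.2857, 0.2912]
ee_rot: [0.602, 0.798, 0.008, 0.004]
force: [0.0, -0.8, 0.5]
opening: 0.0511
```

Run:
```python
from h import *
o=observe();print(o["clock"],o["tcp_pos"],o["force"],o["dq"].round(3))
a=get_image("top")["color"];b=get_image("scene")["color"][150:325,230:370]
cv2.imwrite("pics/p4.png",np.hstack([cv2.resize(a[125:265,190:330],(400,400),interpolation=2),cv2.resize(b,(320,400),interpolation=2)]))
```

```text
12.15 [0.71683002 0.28565419 0.29116666] [ 0.04039267 -0.76266793  0.45259495] [-0.031 -0.082 -0.087 -0.021 -0.003 -0.007]
```

View pics/p4.png

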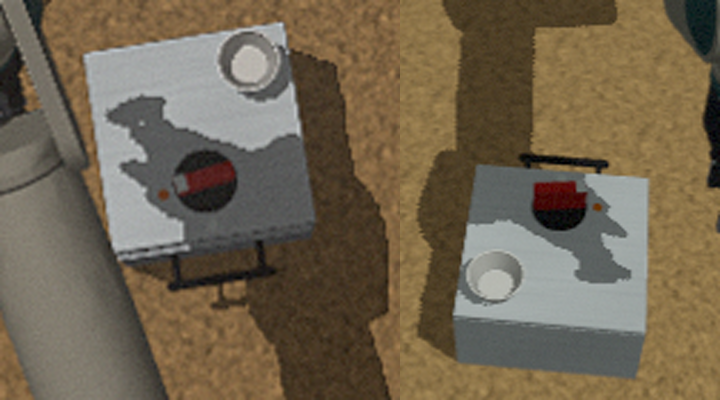

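The white end is at the orange dot (162,195) and the front plate is flush with the unit's front edge. I let the arm settle, then hand in.

Emit:
move_arm(linear=[[2,0,0],[2,0,0],[2,0,0],[2,0,0]], turn=[[0,0,0],[0,0,0],[0,0,0],[0,0,0]], grip=[0.6,0.6,0.6,0.6])

```text
clock: 12.65
tcp_pos: [0.7115, 0.2999, 0.2994]
ee_rot: [0.604, 0.797, 0.013, 0.008]
force: [1.0, 1.2, -0.2]
opening: 0.0515
```

```bash
python3 -c "
from h import *
o=observe();print(o['clock'],o['tcp_pos'],o['force'],o['dq'].round(3));print(finish_job())"
```

```text
12.65 [0.71150605 0.2999305  0.29944915] [ 0.95854385  1.2356179  -0.23964016] [-0.006  0.007  0.001  0.003  0.     0.001]
the job is handed in; nothing more can be done
None
```

The tray is fully home and the red knob is turned clockwise to its stop; I handed the job in at about 12.7 s of the 45 s.

- **Tray:** I pushed the pull bar with shut fingers until it met the stop, at about 18 N. The knob was still close to loose then, at about 0.17 rad.
- **Knob:** I gripped the bar (17 mm opening) and turned it about 76°, until the z torque rose from 0.1 to 1.6 N m.
- **Last pictures:** the front plate is flush with the unit, and the knob's white end is at the orange dot.
- **At hand-in:** the arm was clear of everything and at rest, with a wrist force reading of about 1.6 N, much as in free air.

I did not re-measure the bystanders, but the arm stayed well away from them. The last retreat target was at the edge of reach, so the arm stopped about 3 cm short of it. No check failed or disagreed.

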